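# Free the stuck tube block from the block heater

## Robot

A 6-joint arm with a two-finger parallel gripper is mounted at the origin on a cart in front of the work surface, level with it; the furniture and walls round the work are solid. World frame = base frame: x ahead of the robot, y to its left, z up, the work surface at z = 0. Lengths are in m, angles in rad, forces in N, time in s.
With the tool pointing down it reaches from about 0.35 to 0.775 m from the base axis. Payload 5.5 kg.
Tool frame: the origin (TCP) lies on the mounting face of the last link; the fingertips stand 173 mm ahead of it and the grasp point (between the pads) lies 155 mm ahead of it; z points along the fingers, y is the direction in which the jaws open and shut (so a half turn about z gives the same grasp; the last joint's range is limited). The gripper opens to 85 mm and grips with 20 to 120 N. Pads are 22 mm wide; open, the fingers measure 114 mm over their backs; the gripper's body (76 mm by 85 mm) begins 54 mm behind the grasp point. The pads swing forward as they close: fully open they stand 13 mm farther back than shut.
Start: joints at [1.019, 0.313, 0.046, 1.304, 0, 1.431], TCP at [0.23, 0.527, 0.405] pointing down, gripper open.
Joint ranges: [-2.76, 2.76], [-0.86, 1.69], [-1.03, 1.26], [-2.2, 2.34], [-1.47, 1.5], [-3.14, 3.14]. Speed limits (rad/s): [2.57, 2.57, 3.14, 3.14, 3.14, 3.14].

## Interface

Orientations are given as a unit quaternion [w, x, y, z].
In Python, from workcell import * gives the robot as it stands. The module is installed in compiled form; this text tells all that it offers.
- The arm moves only by the shell command python3 -m crank 'ROWS' [FORCE]. ROWS is JSON, a list of rows, each a list of 7 numbers: the shift along the tool's x, y, z in mm, then the turn, a rotation vector about the tool's x, y, z in degrees, then the opening, from 0 (shut) to 1 (fully open). A call has exactly 8 rows; each row shifts and turns the commanded pose from where the row before left it, along the tool's axes as they then stand; what a row does not reach is not made up. A row lasts 1/8 s, in which the tool goes at most 62.5 mm and 10.7 degrees, less where a joint would pass 70% of its speed; a pose out of reach is approached as far as the arm can. A call with a gripper value outside its range is refused whole. The fingers move at their own pace and stop on an object; FORCE is the grip in N (left out, the last holds). Time passes only in rows, so rows that do not move let the fingers close, or fill a call up. It gives the time, the measured TCP pose, the force and the opening at its end, in the units of the state.
- get_state(): the state, without advancing time (a new reading comes with each control period).
- read_camera(name): name is "scene" or "top" or "wrist"; returns the picture (384x512x3 uint8, blue, green, red); there is no depth.
- calibration(name): a dict with "fx", "fy", "cx", "cy" (pixels), "extrinsics" (4x4, takes a point from world to camera coordinates). Camera axes: x right, y down, z forward; pixel columns grow to the right and rows downward; lengths in m; the calibration is good to about 2 mm. The wrist camera is an equidistant fisheye: a pixel r from the principal point sees the ray r / f radians off the axis. A picture is of the moment at which its call begins: read the wrist's pose just before it. calibration takes no time and is no camera call; for the wrist camera it gives the pose at the moment of the call.
- hand_in(): hands the job in, once; it reports no verdict.
The state is a dict: "clock": time; "joint_pos": joint angles; "qvel": joint speeds; "tau": joint torques, N m; "tcp_pos": TCP position; "orientation": TCP orientation; "wrist_force": force on the tool from outside, world axes, zero at the start; "ft_torque": the same for the moment, N m; "finger_gap": finger opening in m.
Only numpy, scipy, OpenCV 4.12 (cv2) and the standard library are available. Lean on these libraries where they do the work, as an engineer would, in place of code of your own. Each camera call takes 0.05 s, during which the arm holds its last target.

## Task

The aluminium tube block is stuck in the block heater. First clear the specimen cup off the heater by standing it in the row of cups on the low shelf, centred on the dark round mat, and let go of it there; then take the block by its handle and rock it, first to the left, then to the right, and so on until it frees (do not tear it straight out); finish while holding it, upright and still, just clear above its pocket, a finger's width or two over the heater's top, without putting it down. Leave the other cups, the bottle and the timer as they stand.

Things in the scene. Friction and masses are not known exactly. Their poses are not given: they have to be found in the camera images.
- heater: white block heater, a flat box 150 x 220 x 60 mm (its x, y, z) fixed to the worktop; it and the low shelf may change sides. Origin at the centre of its underside; y points to the left as seen from the robot (yaw within 0.25 rad), z up. A pocket for the tube block is sunk into the flat top, centred 45 mm to the right of the middle; the stray cup stands on the top, near 62 mm to the left of the middle.
- pocket_floor (a point): centre of the floor of the pocket (63 x 86 mm, 14 mm deep); axes as the heater's. Sprung rollers at its left and right ends, 8 mm above the floor, give 3 mm and press on the seated block with about 28 N each, rubbing: a straight pull takes about 30 to 40 N, but the block tips about its left or right lower edge for about 15 N sideways at the handle; it is free once its foot is some 12 mm up
- block_handle (a point): grasp point, centre of the grey handle tab of the tube block: 12 mm thick (x), 42 mm wide (y), 38 mm tall, its lower edge 83 mm above the block's underside, on a 10 mm round post. Axes are the block's, as the heater's when seated: y to the left, the rocking direction. The block's body is 60 x 80 x 46 mm (x, y, z), aluminium, with eight tube wells; 0.3 to 0.45 kg
- block_foot (a point): centre of the block's underside (60 x 80 mm), 104 mm below block_handle; when the block is seated it lies on the pocket's floor
- stray_cup_center (a point): centre, 29 mm above its foot, of the specimen cup on the heater: a closed round white-lidded cup 52 mm across and 59 mm high, 0.04 kg, standing upright
- low_shelf: low grey shelf fixed to the worktop, 85 x 225 mm (x, y), top 30 mm above the worktop; origin at the centre of its underside, y along the row of three places
- ring_mat: flat round dark mat, 58 mm across and 1.5 mm thick (soft: it does not raise the cup), on the shelf's top at the one empty place of the row of three (places 68 mm apart along the shelf's y); origin at its centre
- row_cup_1: specimen cup of the same kind already standing in the row; origin at the centre of its underside; leave it standing
- row_cup_2: the other specimen cup already standing in the row; origin at the centre of its underside; leave it standing
- amber_bottle: small brown bottle, 36 mm across, 75 mm high, between heater and shelf; origin under its centre; leave it alone
- timer: white square bench timer 62 x 62 x 22 mm, between heater and shelf; origin under its centre; leave it alone

How it is judged:
On the way, in this order (a step that is already met when the one before it is completed fails the run):
1. the cup from the heater stands on the mat in the row, let go and at rest, with the block still seated (horizontal distance between stray_cup_center and ring_mat below 0.014 m and height (world z) of stray_cup_center between 0.054 and 0.064 m and angle between stray_cup_center's own z axis and vertical below 0.1 rad and contact force between the fingers and stray_cup below 0.05 N and linear speed of stray_cup below 0.02 m/s and z of block_foot in the frame of pocket_floor below 0.003 m), for 0.2 s.
2. the block, still in its pocket, is rocked to the left (leaning at least 0.05 rad) (angle between block_handle's own z axis and vertical above 0.05 rad and y of block_handle in the frame of pocket_floor above 0.005 m and z of block_foot in the frame of pocket_floor below 0.014 m), for 0.05 s.
3. the block, still in its pocket, is rocked to the right (leaning at least 0.05 rad) (angle between block_handle's own z axis and vertical above 0.05 rad and y of block_handle in the frame of pocket_floor below -0.005 m and z of block_foot in the frame of pocket_floor below 0.014 m), for 0.05 s.
At the end, for the whole second after the job is handed in: The block hangs in the gripper, still (under 20 mm/s), upright within 0.17 rad, its underside 4 to 50 mm above the heater's top and within 30 mm of the pocket's centre seen from above, touching the heater nowhere; the cup stands upright on the shelf within 14 mm of the mat's centre (z of block_foot in the frame of pocket_floor between 0.018 and 0.064 m and horizontal distance between block_foot and pocket_floor below 0.03 m and angle between block_handle's own z axis and vertical below 0.17 rad and linear speed of each of block, stray_cup below 0.02 m/s and contact force between the fingers and block above 1 N and contact force between block and heater below 0.05 N and horizontal distance between stray_cup_center and ring_mat below 0.014 m and height (world z) of stray_cup_center between 0.054 and 0.064 m and angle between stray_cup_center's own z axis and vertical below 0.1 rad); the arm keeps its last pose, push and grip.
It fails at once if a cup of the row is pushed aside or knocked over (distance of any of row_cup_1, row_cup_2 from where it was at the start of the episode above 0.015 m).
It fails at once if the bottle or the timer is disturbed (distance of any of amber_bottle, timer from where it was at the start of the episode above 0.02 m).
It also fails if it takes over 61 s, if anything falls off the work surface, if the arm or the gripper's body presses on something with over 40 N, if the wrist force passes 120 N, or if a joint passes its speed limit or range.

## Working session

There is one attempt and no reset: what is moved stays moved. The work goes in short steps, Python scripts to look and compute and a shell command to move; the robot and the scene stay as the last step left them, time stands still between calls to the robot, and variables do not carry over. Pictures are saved under pics/ and viewed, and the job is handed in when it is done.

```bash
mkdir -p pics; cat > h.py <<'E'
from workcell import *
import numpy as np, cv2
from scipy.spatial.transform import Rotation as R
def snap(n,f):
    im=np.array(read_camera(n)); cv2.imwrite(f'pics/{f}.png',im); return im
def ray(n,u,v):
    c=calibration(n);E=np.array(c['extrinsics']);x=(u-c['cx'])/c['fx'];y=(v-c['cy'])/c['fy']
    d=np.array([x,y,1.]) 
    if n=='wrist':
        r=np.hypot(x,y); d=np.array([np.sin(r)*x/max(r,1e-9),np.sin(r)*y/max(r,1e-9),np.cos(r)])
    return -E[:3,:3].T@E[:3,3], E[:3,:3].T@d
def atz(n,u,v,z):
    o,d=ray(n,u,v); return o+d*(z-o[2])/d[2]
def proj(n,p):
    c=calibration(n);E=np.array(c['extrinsics']);q=E[:3,:3]@np.array(p)+E[:3,3]
    return c['fx']*q[0]/q[2]+c['cx'],c['fy']*q[1]/q[2]+c['cy']
def st():
    s=get_state();q=s['orientation'];M=R.from_quat([q[1],q[2],q[3],q[0]]).as_matrix()
    return s,np.array(s['tcp_pos']),M
E
python3 - <<'E'
from h import *
for n in('scene','top','wrist'):
    im=snap(n,n+'0')
    if n!='wrist': cv2.imwrite(f'pics/{n}0b.png',cv2.resize(im,(800,600),interpolation=cv2.INTER_CUBIC))
    c=calibration(n);print(n,c['fx'],c['cx'],c['cy'],np.round(c['extrinsics'],3).tolist())
s,p,M=st();print(s);print(M.round(3))
E
```

```text
scene 388.0820962946078 252.34026097197136 185.42015600088587 [[0.912, -0.41, -0.018, -0.491], [-0.239, -0.495, -0.836, 0.256], [0.333, 0.766, -0.549, 1.032], [0.0, 0.0, 0.0, 1.0]]
top 366.95762740897527 256.4403402380902 193.33516254222 [[0.005, -1.0, -0.024, 0.025], [-0.993, -0.002, -0.118, 0.594], [0.118, 0.025, -0.993, 0.926], [0.0, 0.0, 0.0, 1.0]]
wrist 297.3186396354542 254.0430429780933 192.53411501730457 [[0.4, 0.916, -0.001, -0.576], [0.884, -0.386, 0.262, -0.032], [0.239, -0.105, -0.965, 0.378], [0.0, 0.0, 0.0, 1.0]]
{'clock': 0.15, 'joint_pos': array([ 1.01939764e+00,  3.13822893e-01,  4.52529736e-02,  1.30359808e+00,
       -1.06568615e-05,  1.43121877e+00]), 'qvel': array([ 0.00010684, -0.000722  ,  0.00349583,  0.00062362,  0.00016994,
       -0.00076912]), 'tau': array([ 1.64209221e-03, -4.81065667e+01,  2.98815554e+01,  1.39171880e-02,
       -1.59147526e-04,  6.43566267e-06]), 'tcp_pos': array([0.23008459, 0.52680664, 0.40402173]), 'orientation': array([-2.27248572e-04,  2.04458519e-01,  9.78874989e-01, -6.47113726e-04]), 'wrist_force': array([-0.76773465, -0.14972361,  0.70965027]), 'ft_torque': array([ 0.04200378, -0.01680228, -0.05362288]), 'finger_gap': 0.08575344929495116}
[[-0.916  0.4   -0.001]
 [ 0.4    0.916 -0.001]
 [ 0.    -0.001 -1.   ]]
```

View pics/top0b.png

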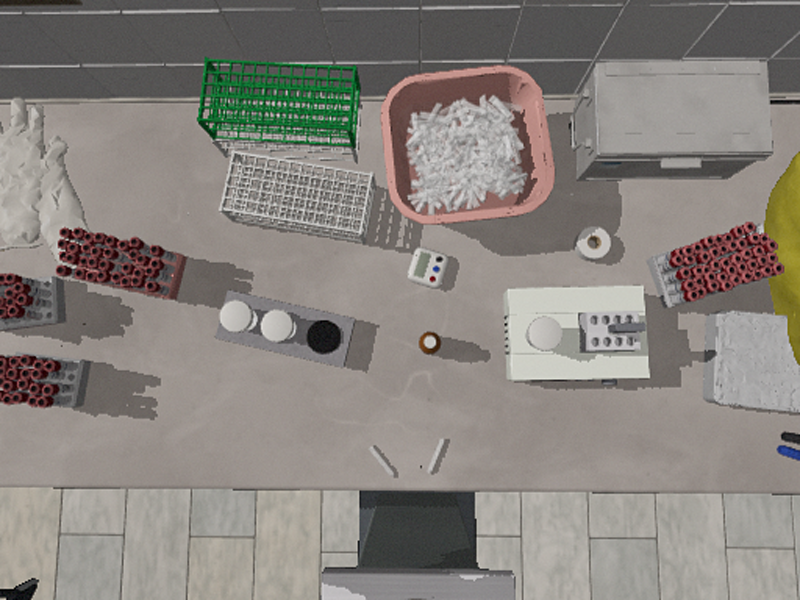

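View pics/scene0b.png

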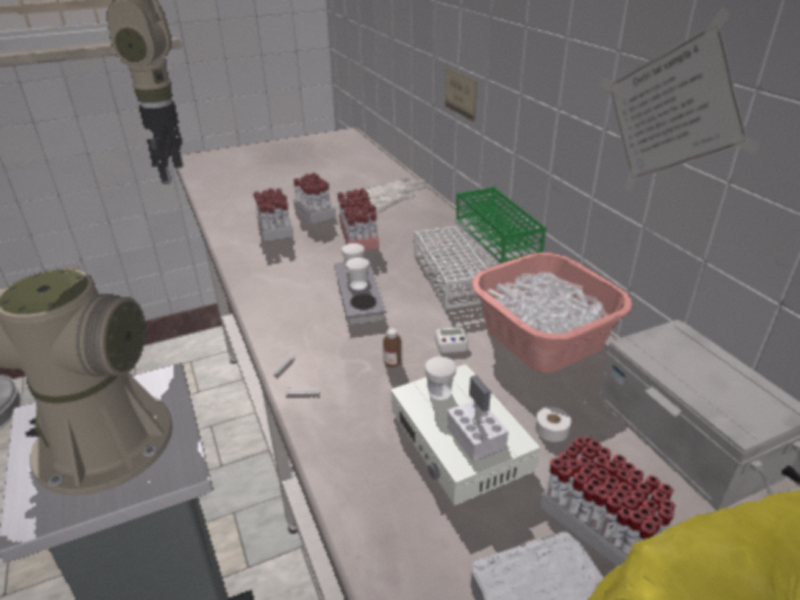

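The top view (800x600) shows the heater at about (577,335) with the stray cup lid at (545,334) and the handle near (627,328). The mat is at (325,336), row cups at (237,317) and (279,325), bottle (430,342) and timer (430,266). I'll enlarge these.

```bash
python3 - <<'E'
from h import *
im=cv2.imread('pics/top0.png')
a=cv2.resize(im[175:255,310:425],None,fx=6.5,fy=6.5,interpolation=cv2.INTER_CUBIC);cv2.imwrite('pics/c1.png',a)
a=cv2.resize(im[150:245,130:300],None,fx=4.7,fy=4.7,interpolation=cv2.INTER_CUBIC);cv2.imwrite('pics/c2.png',a)
im=cv2.imread('pics/scene0.png')
a=cv2.resize(im[220:325,245:350],None,fx=5.5,fy=5.5,interpolation=cv2.INTER_CUBIC);cv2.imwrite('pics/c3.png',a)
E
```

```text
(no output)
```

View pics/c1.png

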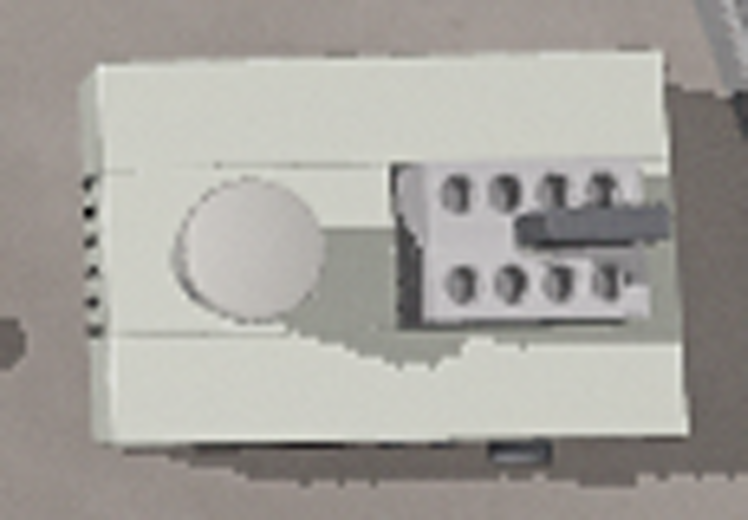

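View pics/c2.png

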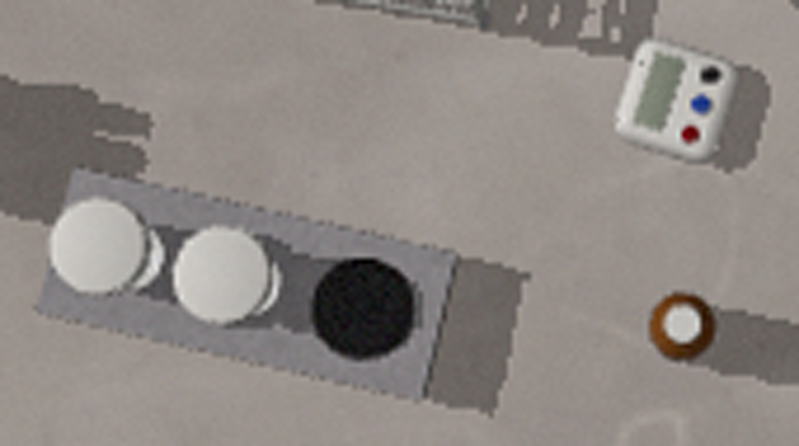

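View pics/c3.png

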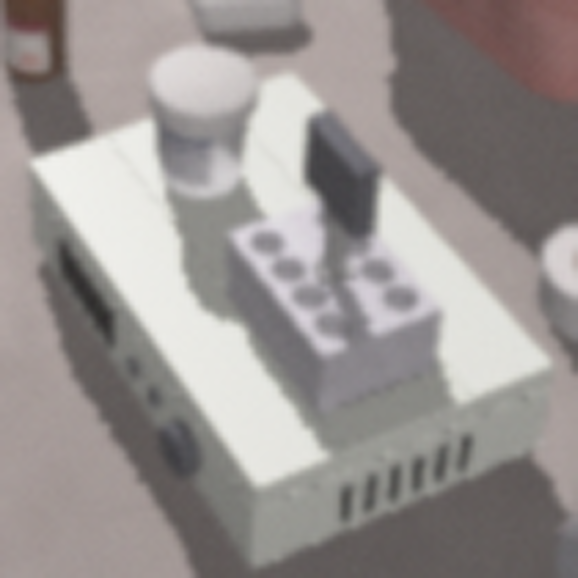

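View pics/wrist0.png

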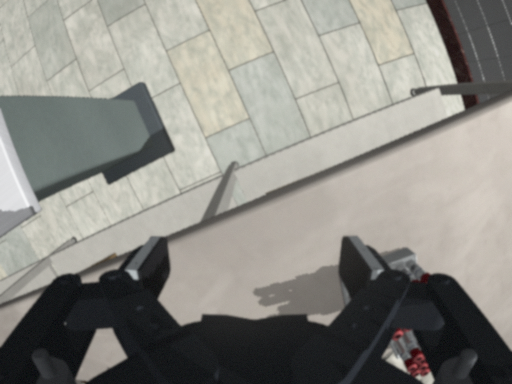

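```bash
python3 - <<'E'
from h import *
f=lambda x0,y0,s,X,Y:(x0+(X+.5)/s-.5,y0+(Y+.5)/s-.5)
c1=lambda X,Y,z:atz('top',*f(310,175,6.5,X,Y),z)
c2=lambda X,Y,z:atz('top',*f(130,150,4.7,X,Y),z)
c3=lambda X,Y,z:atz('scene',*f(245,220,5.5,X,Y),z)
P=[c1(97,65,.06),c1(661,52,.06),c1(688,437,.06),c1(105,441,.06)]
print(np.round(P,4).tolist()); print('heater',np.mean(P,0))
d=(P[0]+P[3]-P[1]-P[2]);print('yaw',np.arctan2(-d[0],d[1]),np.linalg.norm(d)/2, np.linalg.norm(P[0]+P[1]-P[2]-P[3])/2)
P2=[c3(32,160,.06),c3(290,75,.06),c3(552,365,.06),c3(258,490,.06)]
print('scene',np.round(P2,4).tolist(),np.mean(P2,0))
print('cup',c1(253,250,.119),'scene',c3(203,80,.119))
c=np.mean(P,0);th=np.arctan2(-d[0],d[1]);Y=np.array([-np.sin(th),np.cos(th),0])
print('pocket',c-.045*Y,'cupexp',c+.062*Y)
print('block top', c1(425,165,.092),c1(640,158,.092),c1(650,315,.092),c1(422,322,.092))
print('mat',c2(363,308,.0315)); print('lids',c2(98,246,.089),c2(221,275,.089))
S=[c2(78,168,.03),c2(456,252,.03),c2(428,402,.03),c2(38,312,.03)];print('shelf',np.round(S,3).tolist())
print('bottle',c2(682,325,.075),'timer',c2(678,98,.022))
E
```

```text
[[0.6136, -0.1473, 0.06], [0.619, -0.3664, 0.06], [0.4702, -0.37, 0.06], [0.4676, -0.1479, 0.06]]
heater [ 0.5426159  -0.25790422  0.06      ]
yaw 0.018288096879369362 0.22060519205958065 0.1474463401057574
scene [[0.4662, -0.1512, 0.06], [0.6108, -0.1497, 0.06], [0.6173, -0.3659, 0.06], [0.4698, -0.3704, 0.06]] [ 0.54102911 -0.25931034  0.06      ]
cup [ 0.53742794 -0.19303548  0.119     ] scene [ 0.53552043 -0.19479085  0.119     ]
pocket [ 0.54343882 -0.3028967   0.06      ] cupexp [ 0.5414821  -0.19591459  0.06      ]
block top [ 0.57131535 -0.26407542  0.092     ] [ 0.57413884 -0.34409303  0.092     ] [ 0.51548557 -0.34522774  0.092     ] [ 0.51255883 -0.26102928  0.092     ]
mat [0.53643926 0.15638027 0.0315    ]
lids [0.5653614  0.28831244 0.089     ] [0.55020169 0.22251852 0.089     ]
shelf [[0.615, 0.32, 0.03], [0.568, 0.105, 0.03], [0.485, 0.119, 0.03], [0.534, 0.339, 0.03]]
bottle [ 0.52548226 -0.02015547  0.075     ] timer [ 0.6569886  -0.01936471  0.022     ]
```

Localisation agrees between the views to about 2 mm:
- **Cup:** (0.5365, -0.194)
- **Pocket:** (0.543, -0.303), yaw about 0.015
- **Mat:** (0.536, 0.1565)

Next is a planning helper that prints rows.

```bash
cat >> h.py <<'E'
def plan(g,yaw,n,roll=0):
    """grasp point g, tool-y heading yaw(deg), lean about tool y (deg, world: + leans top to +heading-left)"""
    s,p,M=st()
    yw=np.radians(yaw); yt=np.array([np.cos(yw),np.sin(yw),0]); z=np.array([0,0,-1.]); x=np.cross(yt,z)
    T=np.column_stack([x,yt,z]); T=R.from_rotvec(np.radians(roll)*yt).as_matrix()@T
    pt=np.array(g)-.155*T[:,2]
    rv=R.from_matrix(M.T@T).as_rotvec()
    pc=p;Mc=M
    print('clock',round(s['clock'],2),'grasp',(p+.155*M[:,2]).round(4),'dpos_tool',(M.T@(pt-p)*1e3).round(1),'turn',np.degrees(rv).round(2))
    for k in range(n):
        d=Mc.T@((pt-p)/n*1e3); print((d.round(1)).tolist(),np.degrees(rv/n).round(2).tolist())
        Mc=Mc@R.from_rotvec(rv/n).as_matrix()
E
python3 -c "
from h import *
plan([.5365,-.194,.2],0.9,16)"
```

```text
clock 0.15 grasp [0.23   0.5266 0.249 ] dpos_tool [-569.3 -537.8   49.7] turn [-8.00e-02  4.00e-02  6.55e+01]
[-35.6, -33.6, 3.1] [-0.0, 0.0, 4.09]
[-37.9, -31.0, 3.1] [-0.0, 0.0, 4.09]
[-40.0, -28.2, 3.1] [-0.0, 0.0, 4.09]
[-41.9, -25.3, 3.1] [-0.0, 0.0, 4.09]
[-43.6, -22.2, 3.1] [-0.0, 0.0, 4.09]
[-45.1, -19.0, 3.1] [-0.0, 0.0, 4.09]
[-46.3, -15.8, 3.1] [-0.0, 0.0, 4.09]
[-47.3, -12.4, 3.1] [-0.0, 0.0, 4.09]
[-48.1, -9.0, 3.1] [-0.0, 0.0, 4.09]
[-48.6, -5.6, 3.1] [-0.0, 0.0, 4.09]
[-48.9, -2.1, 3.1] [-0.0, 0.0, 4.09]
[-48.9, 1.4, 3.1] [-0.0, 0.0, 4.09]
[-48.7, 4.9, 3.1] [-0.0, 0.0, 4.09]
[-48.2, 8.4, 3.1] [-0.0, 0.0, 4.09]
[-47.5, 11.8, 3.1] [-0.0, 0.0, 4.09]
[-46.5, 15.2, 3.1] [-0.0, 0.0, 4.09]
```

```bash
python3 -m crank '[[-36,-34,3,0,0,4,1],[-38,-31,3,0,0,4,1],[-40,-28,3,0,0,4,1],[-42,-25,3,0,0,4,1],[-44,-22,3,0,0,4,1],[-45,-19,3,0,0,4,1],[-46,-16,3,0,0,4,1],[-47,-12,3,0,0,4,1]]' 40
python3 -m crank '[[-48,-9,3,0,0,4,1],[-49,-6,3,0,0,4,1],[-49,-2,3,0,0,4,1],[-49,1,3,0,0,4,1],[-49,5,3,0,0,4,1],[-48,8,3,0,0,4,1],[-48,12,3,0,0,4,1],[0,0,0,0,0,4,1]]'
python3 -c "
from h import *
plan([.5365,-.194,.2],0.9,1);print(get_state()['joint_pos'])"
```

```text
clock: 1.15
tcp_pos: [0.3865, 0.1664, 0.3806]
orientation: [0.0, 0.467, 0.884, 0.0]
wrist_force: [0.6, 0.7, 0.5]
finger_gap: 0.0855
clock: 2.15
tcp_pos: [0.5266, -0.1494, 0.3586]
orientation: [0.0, 0.694, 0.72, -0.0]
wrist_force: [-0.5, 0.9, 0.2]
finger_gap: 0.0853
clock 2.15 grasp [ 0.5266 -0.1495  0.2036] dpos_tool [-44.9   8.3   3.6] turn [-0.01  0.02  1.14]
[-44.9, 8.3, 3.6] [-0.01, 0.02, 1.14]
[-4.23110749e-01  2.77585132e-01 -1.16572538e-01  1.17671343e+00
 -3.62748435e-04  1.11203112e+00]
```

```bash
python3 -m crank '[[-25,4,2,0,0,1,1],[-20,4,2,0,0,0,1],[0,0,0,0,0,0,1],[0,0,0,0,0,0,1],[0,0,0,0,0,0,1],[0,0,0,0,0,0,1],[0,0,0,0,0,0,1],[0,0,0,0,0,0,1]]'
python3 - <<'E'
from h import *
plan([.5365,-.194,.095],0.9,1)
im=snap('wrist','w1');c=calibration('wrist')
def pw(p):
    E=np.array(c['extrinsics']);q=E[:3,:3]@np.array(p)+E[:3,3];r=np.hypot(q[0],q[1]);t=np.arctan2(r,q[2])
    return c['cx']+c['fx']*t*q[0]/r,c['cy']+c['fy']*t*q[1]/r
for p in([.5365,-.194,.119],[.5435,-.303,.167],[.5425,-.258,.06]):
    u,v=pw(p);print(u,v);cv2.drawMarker(im,(int(round(u)),int(round(v))),(0,0,255),0,10,1)
for a in np.arange(0,6.3,.2):
    u,v=pw([.5365+.026*np.cos(a),-.194+.026*np.sin(a),.119]);cv2.circle(im,(int(u),int(v)),1,(255,0,0),-1)
cv2.imwrite('pics/w1b.png',cv2.resize(im,(800,600),interpolation=cv2.INTER_CUBIC))
E
```

```text
clock: 3.15
tcp_pos: [0.5351, -0.1907, 0.3558]
orientation: [0.0, 0.698, 0.716, 0.0]
wrist_force: [-0.2, 0.1, 0.5]
finger_gap: 0.0853
clock 3.15 grasp [ 0.5351 -0.1907  0.2008] dpos_tool [ -3.3   1.3 105.8] turn [0.01 0.   0.52]
[-3.3, 1.3, 105.8] [0.01, 0.0, 0.52]
256.6788675550368 212.61543496087904
262.30991620489976 367.02157013229134
260.406904753954 254.1889333092558
```

View pics/w1b.png

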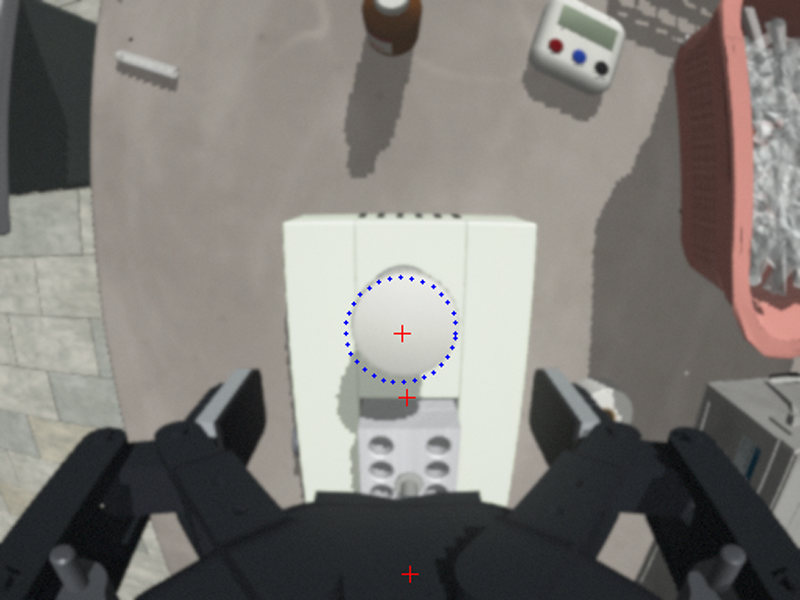

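The predicted lid circle fits the wrist picture within about 1 mm, with the lid centre near (404,328). Descending and gripping.

```bash
python3 -m crank '[[-3,2,25,0,0,-1,1],[0,0,35,0,0,0,1],[0,0,30,0,0,0,1],[0,0,16,0,0,0,1],[0,0,0,0,0,0,1],[0,0,0,0,0,0,0.3],[0,0,0,0,0,0,0.3],[0,0,0,0,0,0,0.3]]' 25
python3 -c "
from h import *
plan([.5365,-.194,.095],0.9,1)"
```

```text
clock: 4.2
tcp_pos: [0.5377, -0.1942, 0.2512]
orientation: [0.001, 0.692, 0.722, 0.0]
wrist_force: [-0.4, 0.1, 6.1]
finger_gap: 0.0505
clock 4.2 grasp [ 0.5381 -0.1944  0.0962] dpos_tool [ 0.2 -1.2  1.2] turn [0.14 0.08 1.51]
[0.2, -1.2, 1.2] [0.14, 0.08, 1.51]
```

```bash
python3 -m crank '[[0,0,0,0,0,0,0.3],[0,0,0,0,0,0,0.3],[0,0,-10,0,0,0,0.3],[0,0,-25,0,0,0,0.3],[0,0,-30,0,0,0,0.3],[0,0,-20,0,0,0,0.3],[0,0,0,0,0,0,0.3],[0,0,0,0,0,0,0.3]]'
python3 -c "
from h import *
plan([.536,.1565,.18],-13,12)"
```

```text
clock: 5.2
tcp_pos: [0.5369, -0.1937, 0.334]
orientation: [-0.001, 0.692, 0.722, -0.0]
wrist_force: [-0.7, -0.4, -0.3]
finger_gap: 0.0504
clock 5.2 grasp [ 0.5367 -0.1937  0.179 ] dpos_tool [350.   13.8  -0.8] turn [-0.06 -0.03 15.41]
[29.2, 1.2, -0.1] [-0.0, -0.0, 1.28]
[29.2, 0.5, -0.1] [-0.0, -0.0, 1.28]
[29.2, -0.2, -0.1] [-0.0, -0.0, 1.28]
[29.2, -0.8, -0.1] [-0.0, -0.0, 1.28]
[29.2, -1.5, -0.1] [-0.0, -0.0, 1.28]
[29.1, -2.1, -0.1] [-0.0, -0.0, 1.28]
[29.1, -2.8, -0.1] [-0.0, -0.0, 1.28]
[29.0, -3.4, -0.1] [-0.0, -0.0, 1.28]
[28.9, -4.1, -0.1] [-0.0, -0.0, 1.28]
[28.8, -4.7, -0.1] [-0.0, -0.0, 1.28]
[28.7, -5.4, -0.1] [-0.0, -0.0, 1.28]
[28.6, -6.0, -0.1] [-0.0, -0.0, 1.28]
```

```bash
python3 -m crank '[[29,1,0,0,0,1.3,0.3],[29,1,0,0,0,1.3,0.3],[29,0,0,0,0,1.3,0.3],[29,-1,0,0,0,1.3,0.3],[29,-2,0,0,0,1.3,0.3],[29,-2,0,0,0,1.3,0.3],[29,-3,0,0,0,1.3,0.3],[29,-3,0,0,0,1.3,0.3]]'
python3 -m crank '[[29,-4,0,0,0,1.3,0.3],[29,-5,0,0,0,1.3,0.3],[29,-5,0,0,0,1.3,0.3],[29,-6,0,0,0,1.3,0.3],[0,0,0,0,0,0,0.3],[0,0,0,0,0,0,0.3],[0,0,0,0,0,0,0.3],[0,0,0,0,0,0,0.3]]'
python3 - <<'E'
from h import *
plan([.536,.1565,.07],-13,1)
a=snap('top','t2');cv2.imwrite('pics/t2b.png',cv2.resize(a[150:250,130:290],None,fx=5,fy=5,interpolation=cv2.INTER_CUBIC))
b=snap('wrist','w2');cv2.imwrite('pics/w2b.png',cv2.resize(b,(800,600)))
E
```

```text
clock: 6.2
tcp_pos: [0.5363, 0.0396, 0.3332]
orientation: [-0.001, 0.755, 0.656, -0.001]
wrist_force: [1.5, 0.0, 0.4]
finger_gap: 0.0505
clock: 7.2
tcp_pos: [0.5373, 0.1556, 0.3346]
orientation: [-0.0, 0.784, 0.621, -0.0]
wrist_force: [-0.3, 0.3, -1.2]
finger_gap: 0.0506
clock 7.2 grasp [0.5372 0.1555 0.1796] dpos_tool [  0.6  -1.4 109.6] turn [-0.01  0.   -0.26]
[0.6, -1.4, 109.6] [-0.01, 0.0, -0.26]
```

View pics/t2b.png

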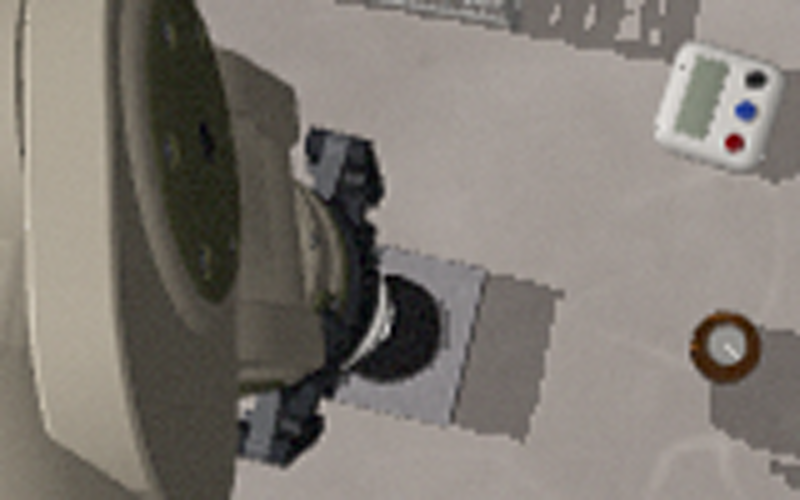

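View pics/w2b.png

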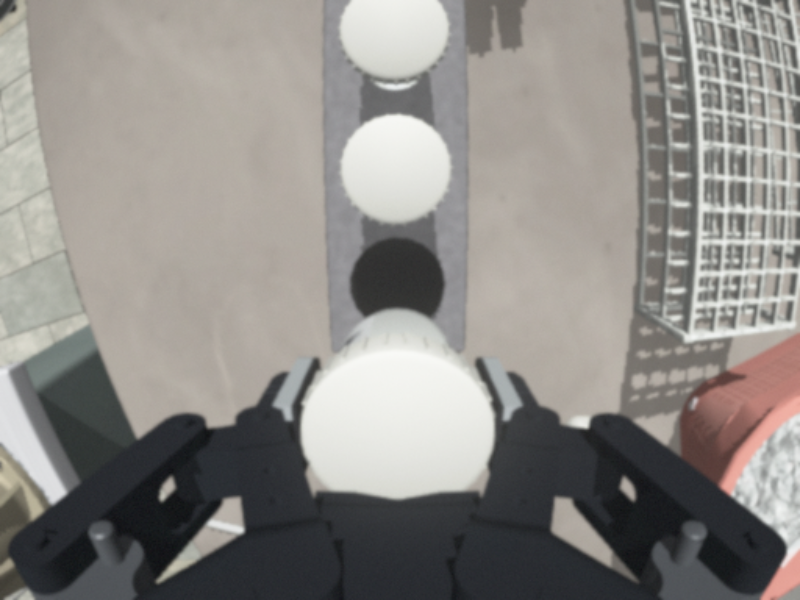

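```bash
python3 - <<'E'
from h import *
s=1.5625
for u,v,z in((397,283,.0315),(398,424,.203),(396,167,.089)): print(atz('wrist',(u+.5)/s-.5,(v+.5)/s-.5,z))
E
```

```text
[0.53739714 0.16096533 0.0315    ]
[0.53842726 0.1642573  0.203     ]
[0.55246862 0.22688201 0.089     ]
```

```bash
python3 - <<'E'
from h import *
c=calibration('wrist');E=np.array(c['extrinsics'])
def pw(p):
    q=E[:3,:3]@np.array(p)+E[:3,3];r=np.hypot(q[0],q[1]);t=np.arctan2(r,q[2])
    return c['cx']+c['fx']*t*q[0]/r,c['cy']+c['fy']*t*q[1]/r
im=cv2.resize(cv2.imread('pics/w2.png'),None,fx=3,fy=3,interpolation=cv2.INTER_CUBIC)
def circ(x,y,z,r,col):
    for a in np.arange(0,6.3,.1):
        u,v=pw([x+r*np.cos(a),y+r*np.sin(a),z]);cv2.circle(im,(int(3*u+1),int(3*v+1)),1,col,-1)
circ(.536,.1565,.0315,.029,(0,0,255));circ(.5375,.161,.0315,.029,(0,255,0))
circ(.5502,.2225,.089,.026,(0,0,255))
circ(.5372,.1555,.203,.026,(0,0,255));circ(.5375,.158,.203,.026,(0,255,0))
cv2.imwrite('pics/w2c.png',im[230:1000,370:1170])
cv2.imwrite('pics/w2c.png',im[230:830,370:1170]); cv2.imwrite('pics/w2d.png',im[600:1000,500:1000])
E
```

```text
(no output)
```

View pics/w2c.png

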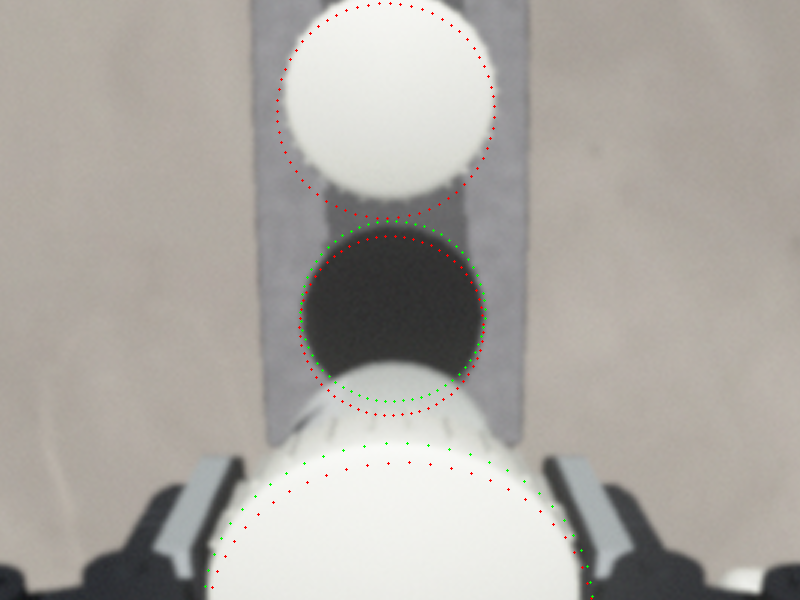

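View pics/w2d.png

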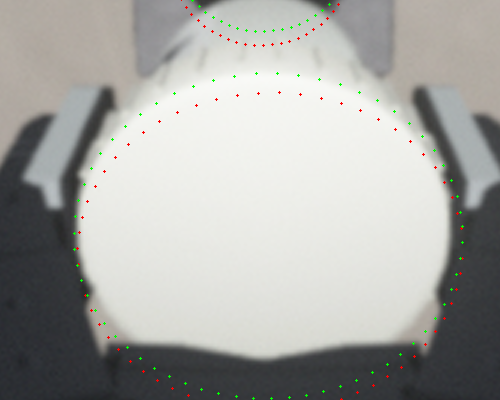

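Mat and held lid show the same ~2 mm wrist-camera bias, so relative alignment is good. Lowering and releasing.

```bash
python3 -m crank '[[1,-1,25,0,0,0,0.3],[0,0,30,0,0,0,0.3],[0,0,30,0,0,0,0.3],[0,0,20,0,0,0,0.3],[0,0,6,0,0,0,0.3],[0,0,2,0,0,0,0.3],[0,0,0,0,0,0,0.3],[0,0,0,0,0,0,0.3]]'
python3 -c "
from h import *
plan([.536,.1565,.0665],-13,1)"
```

```text
clock: 8.3
tcp_pos: [0.5369, 0.1576, 0.2226]
orientation: [0.0, 0.784, 0.621, 0.001]
wrist_force: [0.4, -0.2, -0.0]
finger_gap: 0.0505
clock 8.3 grasp [0.5371 0.1576 0.0676] dpos_tool [-1.3 -0.6  1.1] turn [ 0.09 -0.04 -0.2 ]
[-1.3, -0.6, 1.1] [0.09, -0.04, -0.2]
```

```bash
python3 -m crank '[[-1,0,1,0,0,0,0.3],[0,0,0,0,0,0,0.3],[0,0,0,0,0,0,0.6],[0,0,0,0,0,0,1],[0,0,0,0,0,0,1],[0,0,0,0,0,0,1],[0,0,-20,0,0,0,1],[0,0,-40,0,0,0,1]]'
python3 -m crank '[[0,0,-50,0,0,0,1],[0,0,-30,0,0,0,1],[-30,0,0,0,0,0,1],[-40,0,0,0,0,0,1],[-40,0,0,0,0,0,1],[-40,0,0,0,0,0,1],[-30,0,0,0,0,0,1],[0,0,0,0,0,0,1]]' 
python3 - <<'E'
from h import *
plan([.5435,-.303,.25],0.9,10)
a=snap('top','t3');cv2.imwrite('pics/t3b.png',cv2.resize(a[150:250,130:290],None,fx=5,fy=5,interpolation=cv2.INTER_CUBIC))
E
```

```text
clock: 9.3
tcp_pos: [0.5353, 0.1564, 0.2795]
orientation: [-0.001, 0.784, 0.621, -0.002]
wrist_force: [0.4, 0.6, -0.5]
finger_gap: 0.0856
clock: 10.3
tcp_pos: [0.4948, -0.0202, 0.3607]
orientation: [0.0, 0.785, 0.62, 0.0]
wrist_force: [0.1, 0.0, -0.1]
finger_gap: 0.0853
clock 10.3 grasp [ 0.4948 -0.0202  0.2057] dpos_tool [-263.9  112.8  -44.3] turn [  0.    -0.   -14.28]
[-26.4, 11.3, -4.4] [0.0, -0.0, -1.43]
[-26.7, 10.6, -4.4] [0.0, -0.0, -1.43]
[-26.9, 10.0, -4.4] [0.0, -0.0, -1.43]
[-27.2, 9.3, -4.4] [0.0, -0.0, -1.43]
[-27.4, 8.6, -4.4] [0.0, -0.0, -1.43]
[-27.6, 7.9, -4.4] [0.0, -0.0, -1.43]
[-27.8, 7.2, -4.4] [0.0, -0.0, -1.43]
[-27.9, 6.5, -4.4] [0.0, -0.0, -1.43]
[-28.1, 5.8, -4.4] [0.0, -0.0, -1.43]
[-28.2, 5.1, -4.4] [0.0, -0.0, -1.43]
```

View pics/t3b.png

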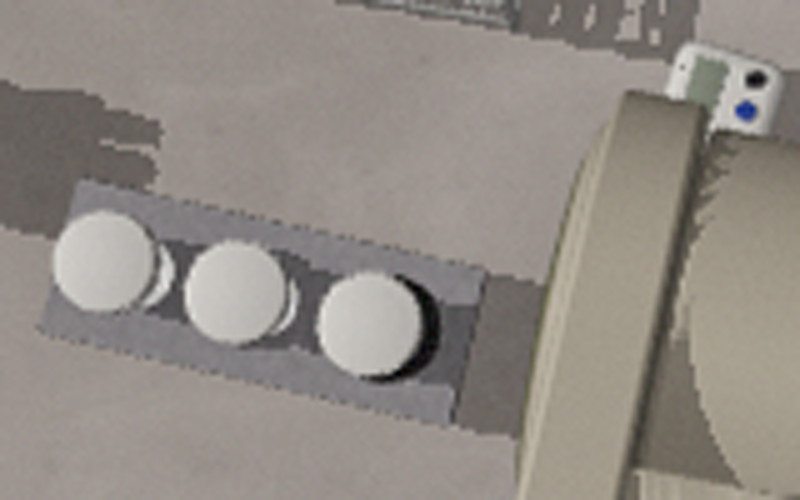

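The cup stands upright on the mat, lid centre about (370,324) in the crop, spacing even with the row. I'll check its coordinates and move above the handle.

```bash
python3 -c "
from h import *
f=lambda X,Y:atz('top',130+(X+.5)/5-.5,150+(Y+.5)/5-.5,.089)
print(f(370,324.5),f(236,292),f(104,261))"
python3 -m crank '[[-26,11,-4,0,0,-1.4,1],[-27,11,-5,0,0,-1.4,1],[-27,10,-4,0,0,-1.4,1],[-27,9,-5,0,0,-1.4,1],[-27,9,-4,0,0,-1.5,1],[-28,8,-4,0,0,-1.4,1],[-28,7,-5,0,0,-1.4,1],[-28,6,-4,0,0,-1.4,1]]'
python3 -m crank '[[-28,6,-4,0,0,-1.5,1],[-18,5,-4,0,0,-1.4,1],[0,0,0,0,0,0,1],[0,0,0,0,0,0,1],[0,0,0,0,0,0,1],[0,0,0,0,0,0,1],[0,0,0,0,0,0,1],[0,0,0,0,0,0,1]]'
python3 - <<'E'
from h import *
plan([.5435,-.303,.25],0.9,1)
b=snap('wrist','w4');cv2.imwrite('pics/w4b.png',cv2.resize(b,(800,600)))
b=snap('scene','s4');cv2.imwrite('pics/s4b.png',cv2.resize(b[180:330,240:380],None,fx=4,fy=4,interpolation=cv2.INTER_CUBIC))
E
```

```text
[0.53463696 0.15521836 0.089     ] [0.55049296 0.22209878 0.089     ] [0.56572699 0.28847038 0.089     ]
clock: 11.35
tcp_pos: [0.5351, -0.2447, 0.3957]
orientation: [-0.0, 0.718, 0.696, 0.0]
wrist_force: [-0.1, 0.4, 0.3]
finger_gap: 0.0855
clock: 12.35
tcp_pos: [0.5441, -0.2912, 0.4038]
orientation: [0.0, 0.701, 0.713, 0.0]
wrist_force: [0.2, 0.2, 0.4]
finger_gap: 0.0858
clock 12.35 grasp [ 0.5441 -0.2912  0.2488] dpos_tool [-11.8  -0.8  -1.2] turn [0.01 0.   0.11]
[-11.8, -0.8, -1.2] [0.01, 0.0, 0.11]
```

View pics/w4b.png

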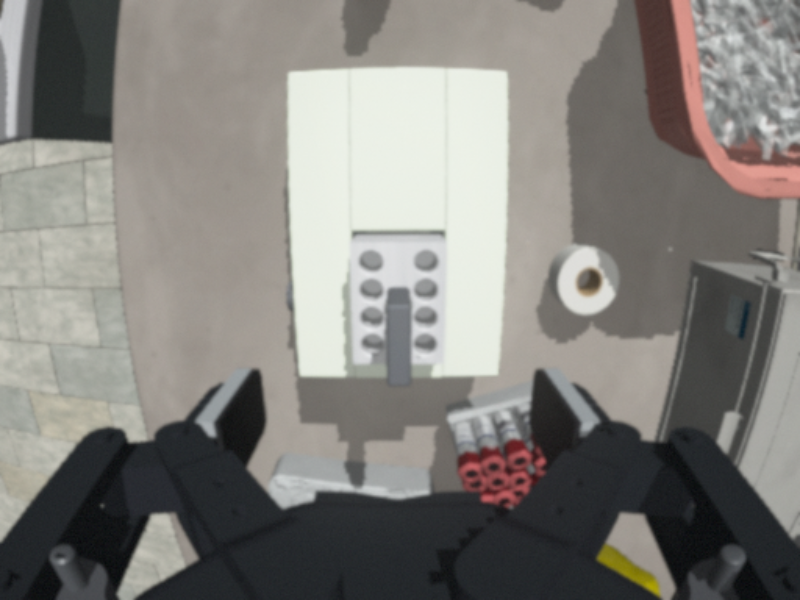

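View pics/s4b.png

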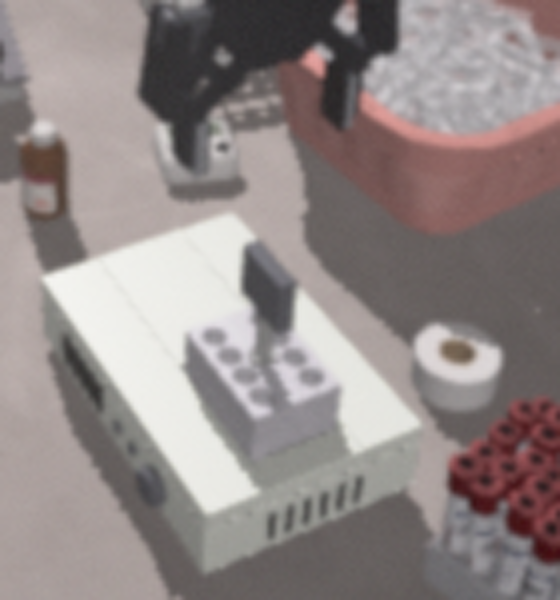

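The handle's top face in the wrist view runs from about (398,305) to (399,384), centre (399,344).

```bash
python3 - <<'E'
from h import *
s=1.5625
for u,v in((398,303),(399,384.5),(399,344),(387,384),(411,384)): print(atz('wrist',(u+.5)/s-.5,(v+.5)/s-.5,.167).round(4))
plan([.5435,-.303,.15],0.9,1)
E
```

```text
[ 0.5437 -0.2802  0.167 ]
[ 0.5449 -0.3214  0.167 ]
[ 0.5445 -0.3002  0.167 ]
[ 0.539  -0.3212  0.167 ]
[ 0.5507 -0.321   0.167 ]
clock 12.45 grasp [ 0.5441 -0.2913  0.2487] dpos_tool [-11.7  -0.8  98.7] turn [ 0.01 -0.    0.1 ]
[-11.7, -0.8, 98.7] [0.01, -0.0, 0.1]
```

```bash
python3 -m crank '[[-11,0,15,0,0,0,1],[0,0,30,0,0,0,1],[0,0,30,0,0,0,1],[0,0,20,0,0,0,1],[0,0,4,0,0,0,1],[0,0,0,0,0,0,0.5],[0,0,0,0,0,0,0],[0,0,0,0,0,0,0]]' 80
python3 -m crank '[[0,0,0,0,0,0,0],[0,0,0,0,0,0,0],[0,0,0,0,0,0,0],[0,0,0,0,0,0,0],[0,0,0,0,0,0,0],[0,0,0,0,0,0,0],[0,0,0,0,0,0,0],[0,0,0,0,0,0,0]]'
python3 - <<'E'
from h import *
plan([.5435,-.303,.15],0.9,1);print(get_state()['ft_torque'])
b=snap('wrist','w5');cv2.imwrite('pics/w5b.png',cv2.resize(b,(800,600)))
E
```

```text
clock: 13.45
tcp_pos: [0.5446, -0.3025, 0.3057]
orientation: [0.001, 0.701, 0.713, 0.0]
wrist_force: [0.2, 0.3, 0.6]
finger_gap: 0.0323
clock: 14.45
tcp_pos: [0.5447, -0.3023, 0.3054]
orientation: [0.001, 0.701, 0.713, 0.0]
wrist_force: [1.3, 0.5, 4.8]
finger_gap: 0.0108
clock 14.45 grasp [ 0.5449 -0.3024  0.1504] dpos_tool [-0.6 -1.2  0.4] turn [0.08 0.04 0.12]
[-0.6, -1.2, 0.4] [0.08, 0.04, 0.12]
[ 0.19916077 -0.12320583  0.19649425]
```

View pics/w5b.png

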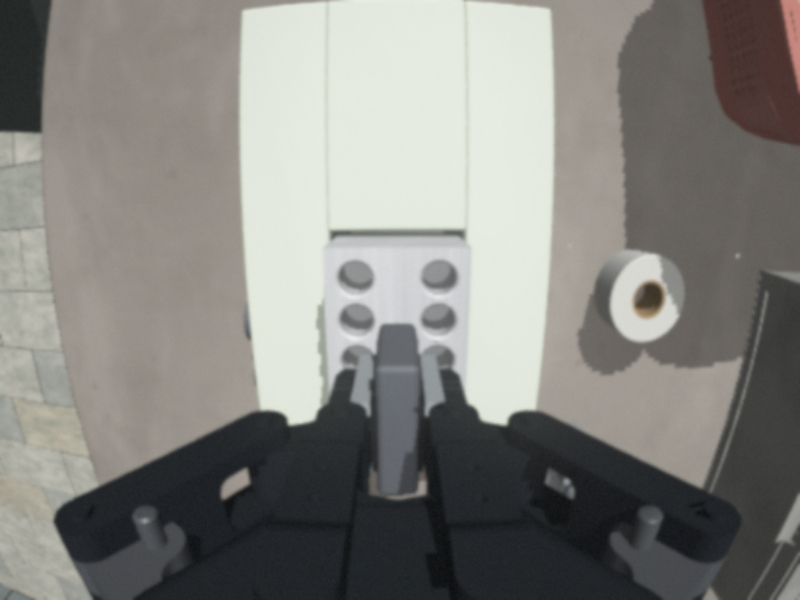

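The handle is firmly held (gap 10.8 mm). I'll rock left about the left lower edge; each degree is about +4.5 mm in x, -0.7 mm in z and -1° about y.

```bash
python3 -m crank '[[4.5,0,-0.7,0,-1,0,0],[4.5,0,-0.7,0,-1,0,0],[4.5,0,-0.7,0,-1,0,0],[4.5,0,-0.7,0,-1,0,0],[4.5,0,-0.7,0,-1,0,0],[0,0,0,0,0,0,0],[0,0,0,0,0,0,0],[0,0,0,0,0,0,0]]' 100
python3 - <<'E'
from h import *
s,p,M=st();print((p+.155*M[:,2]).round(4),'foot',(p+.259*M[:,2]).round(4),M[:,2].round(3),s['ft_torque'].round(2))
b=snap('wrist','w6');cv2.imwrite('pics/w6b.png',cv2.resize(b,(800,600)))
E
```

```text
clock: 15.5
tcp_pos: [0.5441, -0.28, 0.3077]
orientation: [0.032, 0.7, 0.712, -0.031]
wrist_force: [2.1, -5.2, 2.8]
finger_gap: 0.011
[ 0.5445 -0.2936  0.1533] foot [ 0.5448 -0.3028  0.0497] [ 0.002 -0.088 -0.996] [-0.42 -0.46  0.11]
```

View pics/w6b.png

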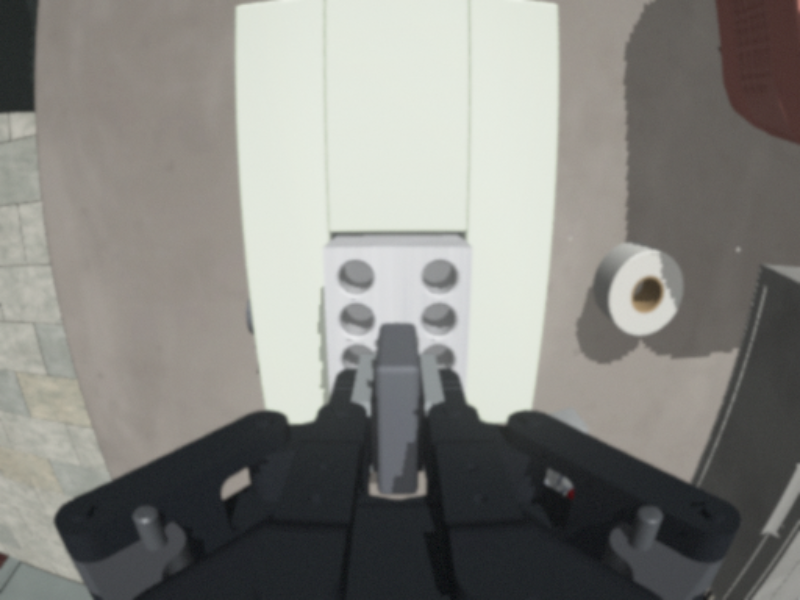

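Block follows the gripper: lean 0.088 rad, foot 3.7 mm up, handle 9 mm to the left. I'll lean a little further left, then swing right.

```bash
python3 -m crank '[[4.5,0,-0.7,0,-1,0,0],[4.5,0,-0.7,0,-1,0,0],[4.5,0,-0.7,0,-1,0,0],[0,0,0,0,0,0,0],[0,0,0,0,0,0,0],[-4.5,0,0,0,1,0,0],[-4.5,0,0,0,1,0,0],[-4.5,0,0,0,1,0,0]]' 
python3 -m crank '[[-4.5,0,0,0,1,0,0],[-4.5,0,0,0,1,0,0],[-4.5,0,0,0,1,0,0],[-4.5,0,0,0,1,0,0],[-4.5,0,0,0,1,0,0],[0,0,0,0,0,0,0],[0,0,0,0,0,0,0],[0,0,0,0,0,0,0]]' 
python3 - <<'E'
from h import *
s,p,M=st();print((p+.155*M[:,2]).round(4),'foot',(p+.259*M[:,2]).round(4),M[:,2].round(3),s['ft_torque'].round(2))
b=snap('wrist','w7');cv2.imwrite('pics/w7b.png',cv2.resize(b,(800,600)))
E
```

```text
clock: 16.55
tcp_pos: [0.5441, -0.2789, 0.3118]
orientation: [0.032, 0.7, 0.713, -0.03]
wrist_force: [-1.7, 1.8, 16.9]
finger_gap: 0.011
clock: 17.55
tcp_pos: [0.5443, -0.301, 0.3164]
orientation: [0.002, 0.701, 0.714, 0.001]
wrist_force: [-4.2, 4.1, 30.7]
finger_gap: 0.0109
[ 0.545  -0.3013  0.1614] foot [ 0.5454 -0.3016  0.0574] [ 0.004 -0.002 -1.   ] [ 0.06  1.45 -0.06]
```

View pics/w7b.png

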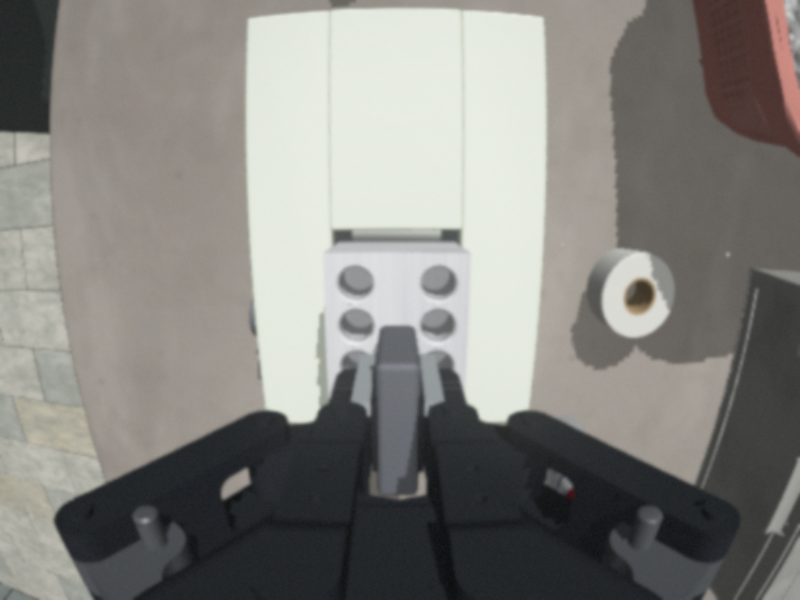

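Rollers appear to have popped under the edges: foot about 11 mm up and about 31 N upward because the command is lower. Next I'll lean right about the left edge, which pushes the right edge down.

```bash
python3 -m crank '[[-4.5,0,0.5,0,1,0,0],[-4.5,0,0.5,0,1,0,0],[-4.5,0,0.5,0,1,0,0],[-4.5,0,0.5,0,1,0,0],[-4.5,0,0.5,0,1,0,0],[0,0,0,0,0,0,0],[0,0,0,0,0,0,0],[0,0,0,0,0,0,0]]' 120
python3 - <<'E'
from h import *
s,p,M=st();print((p+.155*M[:,2]).round(4),'foot',(p+.259*M[:,2]).round(4),M[:,2].round(3),s['ft_torque'].round(2))
b=snap('wrist','w8');cv2.imwrite('pics/w8b.png',cv2.resize(b,(800,600)))
b=snap('scene','s8');cv2.imwrite('pics/s8b.png',cv2.resize(b[180:330,240:380],None,fx=4,fy=4,interpolation=cv2.INTER_CUBIC))
E
```

```text
clock: 18.6
tcp_pos: [0.5444, -0.3228, 0.3188]
orientation: [-0.027, 0.7, 0.713, 0.032]
wrist_force: [-11.3, 8.7, 57.2]
finger_gap: 0.0105
[ 0.5454 -0.31    0.1644] foot [ 0.546  -0.3014  0.0607] [ 0.006  0.083 -0.997] [1.53 3.12 0.09]
```

View pics/w8b.png

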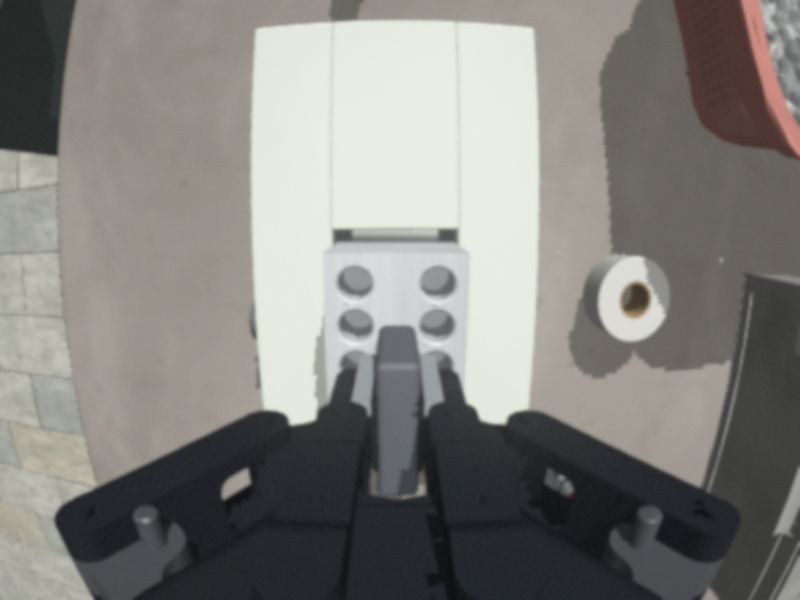

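View pics/s8b.png

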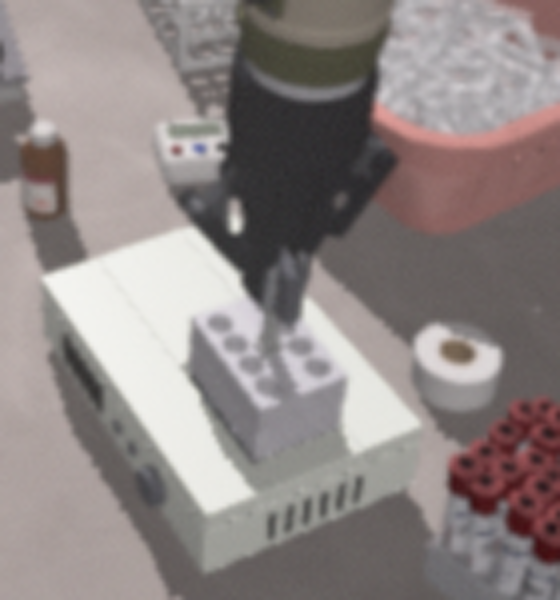

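The tool leans right by 0.083, but the wells shifted about 7 px between the seated view and now, so the block may have turned in the grip. I'll measure the block's pose relative to the tool.

```bash
python3 - <<'E'
from h import *
ims=[cv2.imread(f'pics/w{k}.png')[140:245,195:315] for k in(5,8)]
for k,i in zip((5,8),ims): cv2.imwrite(f'pics/z{k}.png',cv2.resize(i,None,fx=5.5,fy=5.5,interpolation=cv2.INTER_CUBIC))
E
```

```text
(no output)
```

View pics/z5.png

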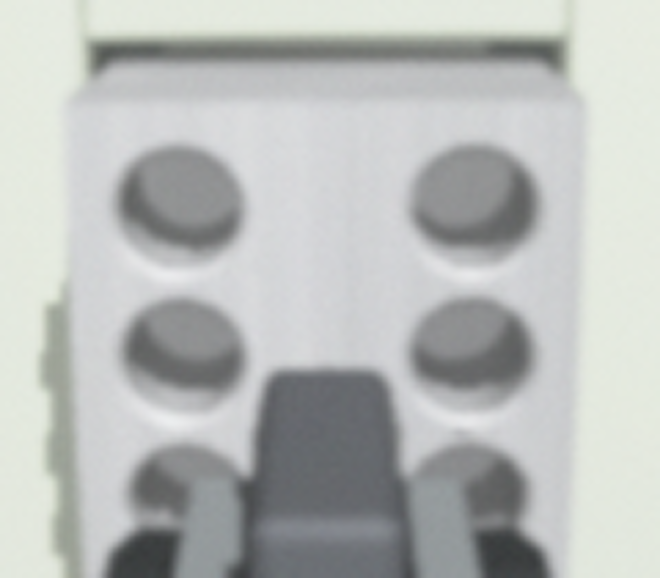

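View pics/z8.png

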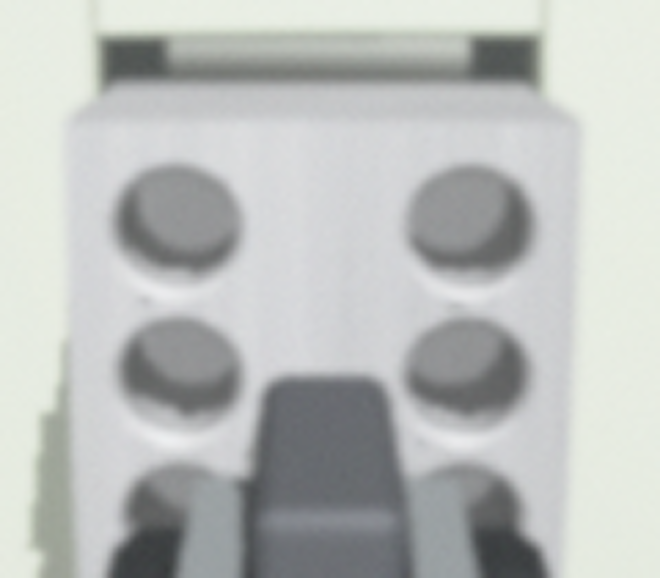

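```bash
cat > bp.py <<'E'
from h import *
from scipy.optimize import least_squares
c=calibration('wrist');E=np.array(c['extrinsics']);s,p,M=st()
CT_R=E[:3,:3]@M; CT_t=E[:3,:3]@p+E[:3,3]   # tool->cam
q5=np.array([.001,.701,.713,0]);M5=R.from_quat([q5[1],q5[2],q5[3],q5[0]]).as_matrix();p5=np.array([.5447,-.3023,.3054])
def px(P): return np.array([195+(P[:,0]+.5)/5.5-.5,140+(P[:,1]+.5)/5.5-.5]).T
A=np.array([(180,207),(474,207),(183,355),(472,353),(72,100),(582,98),(270,370),(385,370),(262,518),(393,518)],float)
Z=np.array([.092]*6+[.129]*2+[.167]*2)
def rays(P):
    u=(px(P)-[c['cx'],c['cy']])/[c['fx'],c['fy']];r=np.hypot(*u.T)[:,None]
    return np.hstack([np.sin(r)*u/r,np.cos(r)])
d=(M5@CT_R.T@rays(A).T).T; o=p5+M5@(-CT_R.T@CT_t)
W=o+d*((Z-o[2])/d[:,2])[:,None]      # world at seated time
X=W-[.5435,-.303,.046]               # block frame (foot origin), yaw ignored
Yaw=0
def solve(B,Mt,pt):
    """block pose in world now"""
    rb=rays(B)
    def f(v):
        Pw=R.from_rotvec(v[:3]).apply(X)+v[3:]
        Pc=(CT_R@(Mt.T@(Pw-pt).T)).T+CT_t
        Pc/=np.linalg.norm(Pc,axis=1)[:,None]
        return ((Pc-rb)*300).ravel()
    r=least_squares(f,[0,0,0,.5435,-.303,.05],loss='soft_l1')
    return r
if __name__=='__main__':
    print((W).round(4).tolist())
    B=np.array([(178,231),(470,226),(181,381),(467,377),(72,122),(580,120),(272,378),(383,378),(262,512),(395,512)],float)
    r=solve(B,M,p);print('rot(rad)',r.x[:3].round(3),'foot',r.x[3:].round(4),'rel pocket mm',((r.x[3:]-[.5435,-.303,.046])*1e3).round(1),'res',r.fun.reshape(-1,3).round(1).tolist())
E
python3 bp.py
```

```text
[[0.5271, -0.2746, 0.092], [0.5607, -0.2741, 0.092], [0.5273, -0.2923, 0.092], [0.5611, -0.2915, 0.092], [0.5148, -0.2623, 0.092], [0.5725, -0.2612, 0.092], [0.5386, -0.282, 0.129], [0.5493, -0.2818, 0.129], [0.5392, -0.2807, 0.167], [0.5485, -0.2806, 0.167]]
rot(rad) [ 0.041 -0.001  0.002] foot [ 0.5441 -0.3063  0.0612] rel pocket mm [ 0.6 -3.3 15.2] res [[0.0, -0.3, -0.0], [0.2, 0.5, 0.0], [-0.0, -0.5, 0.0], [0.5, -0.2, -0.0], [-0.2, 0.0, -0.0], [-0.3, -0.1, 0.0], [-0.5, 0.6, -0.0], [0.2, 0.5, -0.0], [0.2, -0.2, 0.0], [-0.1, -0.2, 0.0]]
```

The block turned about 0.045 rad in the grip. It now leans right by only 0.041 rad with its foot about 15 mm up, its right edge on the roller or rim. I'll take the load off, then re-enter tilted to the right with the right edge clear of the roller.

```bash
python3 -m crank '[[0,0,-5,0,0,0,0],[0,0,-5,0,0,0,0],[0,0,-4,0,0,0,0],[2,0,-2,0,0,0,0],[0,0,0,0,0,0,0],[0,0,0,0,0,0,0],[0,0,0,0,0,0,0],[0,0,0,0,0,0,0]]' 120
python3 - <<'E'
from h import *
s,p,M=st();print((p+.155*M[:,2]).round(4),'foot',(p+.259*M[:,2]).round(4),M[:,2].round(3),s['ft_torque'].round(2))
i=snap('wrist','w9');cv2.imwrite(f'pics/z9.png',cv2.resize(i[140:245,195:315],None,fx=5.5,fy=5.5,interpolation=cv2.INTER_CUBIC))
E
```

```text
clock: 19.7
tcp_pos: [0.5447, -0.3237, 0.3235]
orientation: [-0.031, 0.7, 0.713, 0.031]
wrist_force: [-0.2, -0.5, -3.7]
finger_gap: 0.0104
[ 0.5444 -0.3101  0.1691] foot [ 0.5442 -0.301   0.0655] [-0.002  0.087 -0.996] [-0.16 -0.01 -0.02]
```

View pics/z9.png

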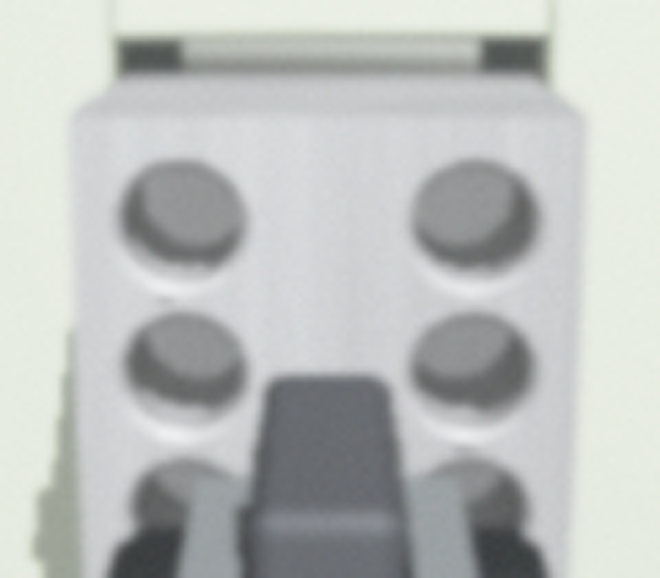

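```bash
python3 - <<'E'
from bp import *
B=np.array([(182,224),(476,221),(185,372),(472,371),(75,115),(582,113),(272,376),(387,376),(262,515),(395,515)],float)
r=solve(B,M,p);print('rot(rad)',r.x[:3].round(3),'rel pocket mm',((r.x[3:]-[.5435,-.303,.046])*1e3).round(1),'res',np.abs(r.fun).max())
x=r.x; v=R.from_rotvec(x[:3]).as_matrix()
print('foot in tool', (M.T@(x[3:]-p)*1e3).round(1))
for y in(.04,-.04): print('edge',y,((x[3:]+v@[0,y,0]-[.5435,-.303,.046])*1e3).round(1))
print('handle',((x[3:]+v@[0,0,.104]-[.5435,-.303,.046])*1e3).round(1))
E
```

```text
rot(rad) [0.06  0.001 0.001] rel pocket mm [-0.5 -1.5 19.9] res 0.4052422346587495
foot in tool [ -3.4  -1.3 258.4]
edge 0.04 [-0.5 38.4 22.3]
edge -0.04 [ -0.4 -41.5  17.5]
handle [ -0.3  -7.7 123.7]
```

The block is free: about 3.7 N hangs on the wrist, foot 20 mm up, lean 0.06. I'll tilt to ~0.11 right, shift left a little and dip its foot below 14 mm.

```bash
python3 -m crank '[[-4.5,0,0,0,1,0,0],[-4.5,0.5,0,0,1,0,0],[-4.5,0,0,0,1,0,0],[4.5,0,0,0,0,0,0],[0,0,4,0,0,0,0],[0,0,4,0,0,0,0],[0,0,1,0,0,0,0],[0,0,0,0,0,0,0]]' 120
python3 - <<'E'
from h import *
s,p,M=st();print((p+.155*M[:,2]).round(4),'foot',(p+.259*M[:,2]).round(4),M[:,2].round(3),s['ft_torque'].round(2))
i=snap('wrist','w10');cv2.imwrite(f'pics/z10.png',cv2.resize(i[140:245,195:315],None,fx=5.5,fy=5.5,interpolation=cv2.INTER_CUBIC))
i=snap('scene','s10');cv2.imwrite('pics/s10b.png',cv2.resize(i[180:330,240:380],None,fx=4,fy=4,interpolation=cv2.INTER_CUBIC))
E
```

```text
clock: 20.75
tcp_pos: [0.5453, -0.3312, 0.3139]
orientation: [-0.05, 0.699, 0.712, 0.049]
wrist_force: [0.1, -0.0, -2.7]
finger_gap: 0.0104
[ 0.5449 -0.3096  0.1604] foot [ 0.5447 -0.2951  0.0574] [-0.003  0.139 -0.99 ] [-0.32 -0.02 -0.02]
```

View pics/z10.png

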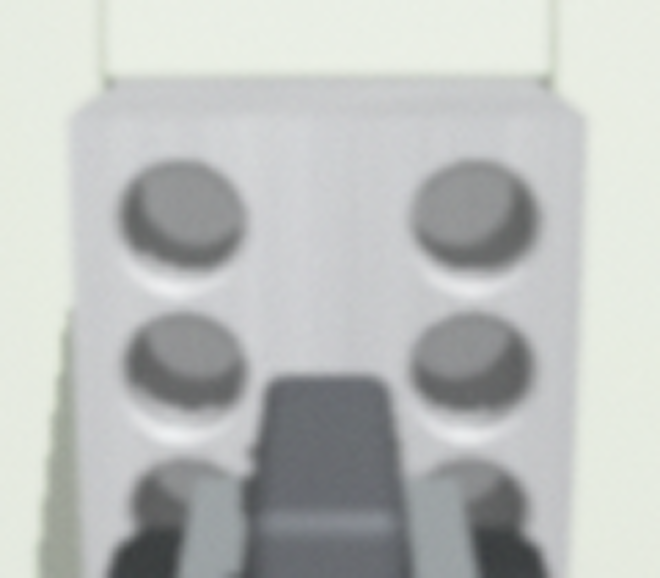

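View pics/s10b.png

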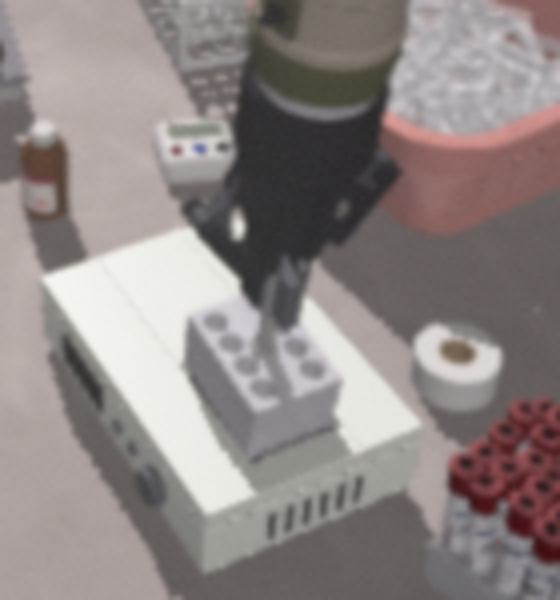

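```bash
cat > ft.py <<'E'
from h import *
s,p,M=st();f=p+M@np.array([-3.4,-1.3,258.4])/1e3
L=R.from_rotvec([.0,0,0]).as_matrix()
lean=np.arctan2(M[1,2],-M[2,2])-.027   # + right
h=f+.104*np.array([0,-np.sin(lean),np.cos(lean)])
o=[.5435,-.303,.046]
print('clock',round(s['clock'],2),'foot',((f-o)*1e3).round(1),'handle',((h-o)*1e3).round(1),'lean right',round(lean,3),'F',s['wrist_force'].round(1))
E
python3 ft.py
```

```text
clock 20.85 foot [ 0.1  4.2 11.8] handle [ 1.000e-01 -7.500e+00  1.151e+02] lean right 0.113 F [-0.3  0.4 -4.1]
```

Step 3 looks met with about 2 mm margins (foot 11.8 mm, handle -7.5 mm, lean 0.113). I'll dip a little further right and down to make it robust.

```bash
python3 -m crank '[[-1.5,0,1,0,0,0,0],[-1.5,0,1,0,0,0,0],[0,0,1,0,0,0,0],[0,0,0,0,0,0,0],[0,0,0,0,0,0,0],[0,0,0,0,0,0,0],[0,0,0,0,0,0,0],[0,0,0,0,0,0,0]]' 120
python3 ft.py
python3 - <<'E'
from h import *
i=snap('wrist','w11');cv2.imwrite(f'pics/z11.png',cv2.resize(i[140:245,195:315],None,fx=5.5,fy=5.5,interpolation=cv2.INTER_CUBIC))
E
```

```text
clock: 21.85
tcp_pos: [0.5454, -0.3333, 0.3121]
orientation: [-0.05, 0.699, 0.712, 0.05]
wrist_force: [-1.0, 3.5, 5.8]
finger_gap: 0.0104
clock 21.85 foot [0.4 2.6 9.7] handle [  0.4  -9.3 113.1] lean right 0.114 F [-1.   3.5  5.8]
```

View pics/z11.png

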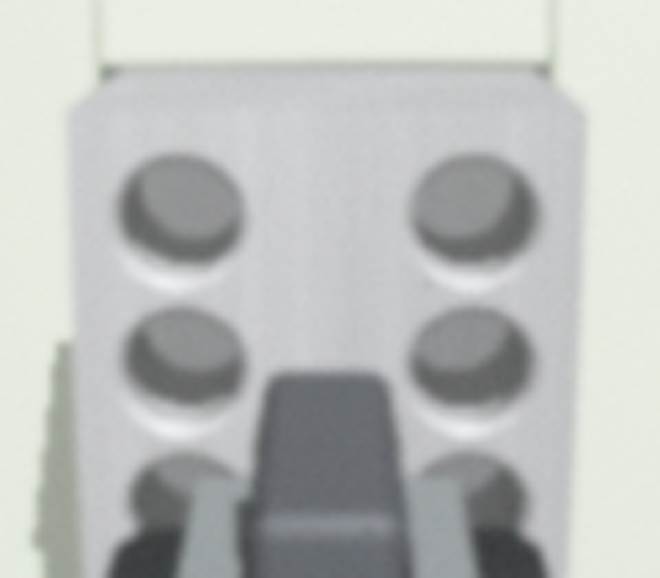

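Block is in the pocket, foot 9.7 mm, leaning right about 0.12 rad, lightly pressed, handle -9 mm. Next: lift out and set upright about 38 mm over the pocket floor.

```bash
python3 -m crank '[[1,0,-4,0,0,0,0],[1,0,-6,0,0,0,0],[0,0,-8,0,0,0,0],[0,0,-8,0,0,0,0],[4.5,0,-3,0,-1,0,0],[4.5,0,0,0,-1,0,0],[4.5,0,0,0,-1,0,0],[4.5,0,0,0,-1,0,0]]' 120
python3 -m crank '[[4.5,0,0,0,-1,0,0],[4.5,0,0,0,-1,0,0],[2.5,0,0,0,-0.5,0,0],[0,0,0,0,0,0,0],[0,0,0,0,0,0,0],[0,0,0,0,0,0,0],[0,0,0,0,0,0,0],[0,0,0,0,0,0,0]]' 120
python3 ft.py
python3 - <<'E'
from h import *
i=snap('wrist','w12');cv2.imwrite(f'pics/z12.png',cv2.resize(i[140:245,195:315],None,fx=5.5,fy=5.5,interpolation=cv2.INTER_CUBIC))
i=snap('scene','s12');cv2.imwrite('pics/s12b.png',cv2.resize(i[130:330,200:380],None,fx=3,fy=3,interpolation=cv2.INTER_CUBIC))
i=snap('top','t12');cv2.imwrite('pics/t12b.png',cv2.resize(i,(800,600)))
E
```

```text
clock: 22.9
tcp_pos: [0.545, -0.3175, 0.3415]
orientation: [-0.025, 0.7, 0.713, 0.024]
wrist_force: [0.7, 0.7, -4.1]
finger_gap: 0.0105
clock: 23.9
tcp_pos: [0.5449, -0.3067, 0.3422]
orientation: [-0.009, 0.701, 0.713, 0.009]
wrist_force: [0.1, -0.2, -3.8]
finger_gap: 0.0108
clock 23.9 foot [ 0.1 -0.4 37.8] handle [ 1.000e-01 -3.000e-01  1.418e+02] lean right -0.001 F [ 0.1 -0.2 -3.8]
```

View pics/z12.png

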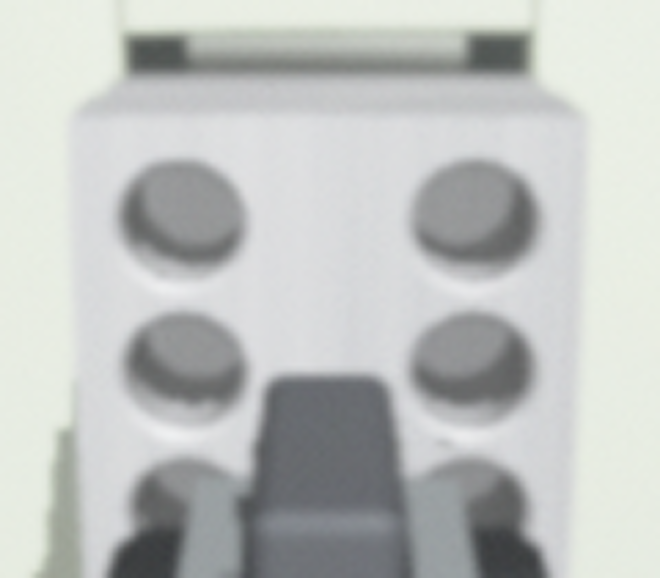

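View pics/s12b.png

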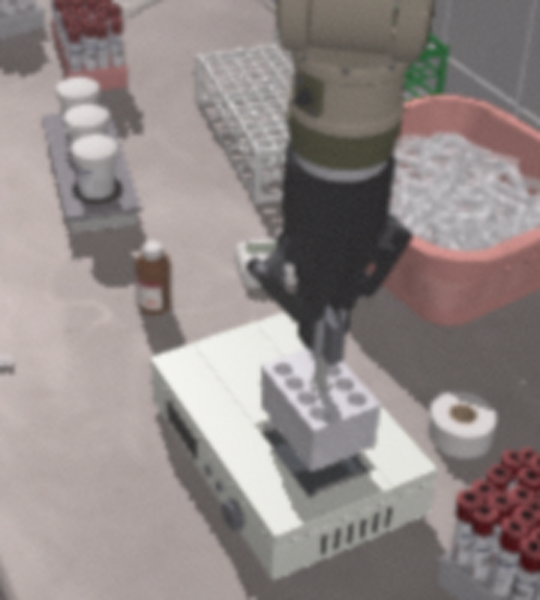

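View pics/t12b.png

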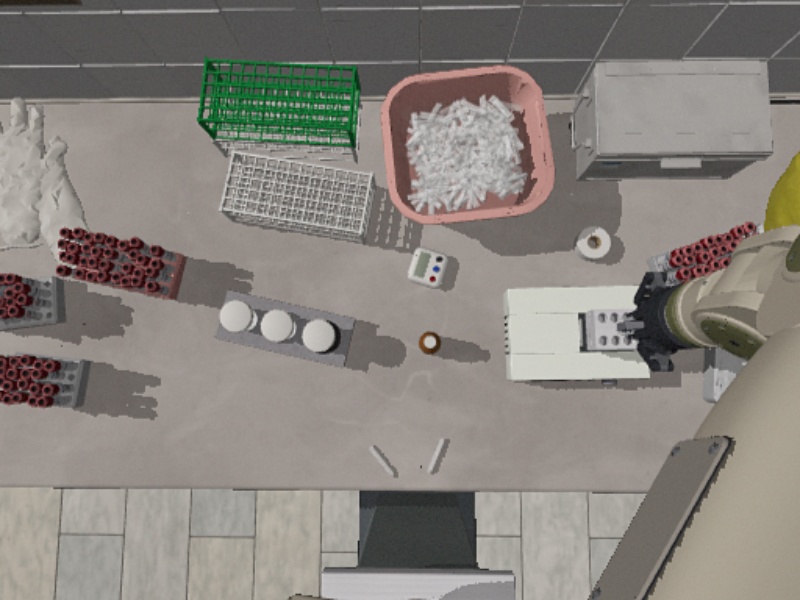

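The block hangs upright and clear of the heater, the cup stands on the mat, and the bottle, timer and row cups look unmoved. Handing in.

```bash
python3 -c "
from h import *
print(np.abs(get_state()['qvel']).max()); print(hand_in())"
```

```text
0.0017832503345230574
the job is handed in; nothing more can be done
None
```

The job is handed in at about 24 s of the 61 s; `hand_in()` gives no verdict, so the figures below are my own estimates from the pictures and the arm's pose.

- **Cup:** It stands upright on the mat, let go, about 2 mm off centre as measured in the top view.
- **Left rock:** The block leaned left about 0.088 rad in its pocket, with the handle 9 mm to the left and the foot about 4 mm up.
- **Right rock:** The first attempt failed. The block turned about 0.045 rad in the grip and climbed onto the rollers or the pocket's edge. It leaned only 0.04 rad right, with its foot about 15 mm up. I eased the load and it came free. I then dipped it back into the pocket leaning right about 0.11 rad, handle -9 mm, foot about 10 mm up, with light contact. So the second rock was made on a block that had already come loose.
- **Forces:** The highest wrist force I read was about 58 N, during the failed right rock (limit 120 N).
- **Last check:** The block hangs in the gripper, upright to within the measurement, with its foot about 38 mm above the pocket floor (24 mm over the heater's top). It is centred within about 1 mm and the arm is still. The wrist carries about 3.8 N, which is the block's weight alone. The row cups, bottle and timer show no visible movement in the last top view.

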